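# Load the pickle cupboard's ramp

### The arm

A 7-joint arm with a two-finger parallel gripper is mounted at the origin on the work surface. World frame = base frame: x ahead of the robot, y to its left, z up, the work surface at z = 0. Lengths are in m, angles in rad, forces in N, time in s.
With the tool pointing down it reaches from about 0.375 to 0.925 m from the base axis. Payload 3.1 kg.
Tool frame: the origin (TCP) lies between the finger pads; the fingertips stand 19 mm ahead of it and the grasp point (between the pads) is the TCP; z points along the fingers, y is the direction in which the jaws open and shut (so a half turn about z gives the same grasp; the last joint's range is limited). The gripper opens to 85 mm and grips with 20 to 120 N. Pads are 22 mm wide; open, the fingers measure 114 mm over their backs; the gripper's body (76 mm by 85 mm) begins 54 mm behind the grasp point. The pads swing forward as they close: fully open they stand 13 mm farther back than shut.
Start: joints at [-1.355, 0.383, 0.044, 1.598, -0.018, 1.161, -0.05], TCP at [0.201, 0.618, 0.221] pointing down, gripper open.
Joint ranges: [-2.61, 2.61], [-0.41, 2.15], [-1.48, 1.57], [0, 2.5], [-1.57, 4.71], [0.05, 1.97], [-2.85, 2.85]. Speed limits (rad/s): [2.79, 2.79, 3.14, 3.14, 3.14, 3.14, 3.14].

### API

Orientations are given as a unit quaternion [x, y, z, w].
In Python, from bench import move_ptp, movel, move_j, move_gripper, pause, inverse_kinematics, read_camera, camera_params, MotionError, sign_off, look_for, tip_of, read_time_s, read_qpos, read_joint_vel, read_effort, read_eef_pos, read_tcp_rot, read_ft_force, read_ft_torque, read_finger_gap gives the robot as it stands. Calls block until the motion is done:
- move_ptp(position, orientation): joint-space move of the TCP to a pose.
- movel(position, orientation=None, speed=0.15): straight line of the TCP; orientation=None keeps the orientation; speed is the mean speed in m/s.
- move_j(angles): joint-space move.
- move_gripper(opening, effort=None): finger opening in m; effort is the grip in N (None keeps the last); returns when the fingers have stopped.
- pause(seconds).
- inverse_kinematics(position, orientation): joint angles nearest the present ones, or None.
- read_camera(name): name is "side" or "top"; returns the picture (400x640x3 uint8, red, green, blue); there is no depth.
- camera_params(name): a dict with "K" (3x3 intrinsics, pixels), "camera_from_world" (4x4, takes a point from world to camera coordinates). Camera axes: x right, y down, z forward; pixel columns grow to the right and rows downward; lengths in m; the calibration is good to about 2 mm. A picture is of the moment at which its call begins. camera_params takes no time and is no camera call.
A pose or a line that the arm cannot do raises MotionError and nothing moves.
- sign_off(): hands the job in, once; it reports no verdict.
Trained networks look in the newest picture that a camera, given by its name, has taken for a name from the list of things; names that differ only in an ending like _2 or _b are one class to them, and where a whole thing is asked for, a point or a joint stands for the part that bears it (a point fixed in the world has none). Each returns a list of dicts, best first, with "confidence" (0 to 1); they miss things now and then, are a little off and sometimes report something else, mostly with a low value. They report only what shows in the picture. A call takes as long as a camera call. They do not tell look-alikes from the thing itself.
- look_for(camera, name): "at" ([column, row] in pixels, amid what is visible of it).
- tip_of(camera, name): "at" ([column, row] in pixels: a listed point, or the origin of a listed thing).
Readings, each from a call of its own:
- read_time_s(): time.
- read_qpos(): joint angles.
- read_joint_vel(): joint speeds.
- read_effort(): joint torques, N m.
- read_eef_pos(): TCP position.
- read_tcp_rot(): TCP orientation.
- read_ft_force(): force on the tool from outside, world axes, zero at the start.
- read_ft_torque(): the same for the moment, N m.
- read_finger_gap(): finger opening in m.
Only numpy, scipy, OpenCV 4.12 (cv2) and the standard library are available. Lean on these libraries where they do the work, as an engineer would, in place of code of your own. Each camera call takes 0.05 s, during which the arm holds its last target.

### The job

Get the closed pickle tins ready for the cupboard: first slide both empty carriers up their lanes of the loading ramp, without lifting them off it, until each rests against the top stop, and leave them there. Then stack all the maroon-ended tins squarely in one column on the painted square in the middle of the maroon carrier, and all the green-ended tins likewise on the green carrier, all lying flat (either way up), with both carriers still against the stop. Leave the jar, bowl, strainer, masher and grey box alone.

Things in the scene. Friction and masses are not known exactly. Their poses are not given: they have to be found in the camera images.
- ramp: fixed two-lane wooden loading ramp, 270 x 214 mm, rising 8 degrees towards its own +x. Origin: centre of its underside, on the worktop. Its surface is 34 mm + 0.1405 x above the worktop, x from -143 to 115 mm. Lanes centred on y = +52 and -52 mm, 90 mm wide between rails standing 15 mm above the surface. Steel top stop across both lanes: face at x = +115 mm, 14 mm thick, top 75 mm above the worktop
- ramp_bed: the sloping board of the ramp: origin on its surface at ramp x = 0, y = 0, 34 mm above the worktop; x points up the slope, z square to the surface
- maroon_carrier_deck (a point): centre of the level maroon top of the maroon carrier: loose wedge-shaped block, 0.45 kg, in either lane of the ramp, 100 mm long (x, up the lane), 86 mm wide (y). Top 28 mm above the ramp surface under this point. Its low end is an upright face 50 mm behind this point, reaching 18 mm down from the top. A 60 mm white square round this point marks the tins' place. Friction holds it on the slope
- maroon_carrier_nose (a point): middle of the upper-end face of the maroon carrier, the face that meets the top stop, 50 mm ahead of the centre and 9 mm below the top
- green_carrier_deck (a point): centre of the level green top of the green carrier: loose wedge-shaped block, 0.45 kg, in either lane of the ramp, 100 mm long (x, up the lane), 86 mm wide (y). Top 28 mm above the ramp surface under this point. Its low end is an upright face 50 mm behind this point, reaching 18 mm down from the top. A 60 mm white square round this point marks the tins' place. Friction holds it on the slope
- green_carrier_nose (a point): middle of the upper-end face of the green carrier, the face that meets the top stop, 50 mm ahead of the centre and 9 mm below the top
- maroon_tin_1_mid (a point): centre of a closed flat square aluminium tin with maroon ends, 56 x 56 mm, 26 mm thick (z), 0.11 to 0.22 kg; both flat ends are alike; x and y square to its sides. May be absent
- maroon_tin_2_mid (a point): centre of a closed flat square aluminium tin with maroon ends, 56 x 56 mm, 26 mm thick (z), 0.11 to 0.22 kg; both flat ends are alike; x and y square to its sides. May be absent
- maroon_tin_3_mid (a point): centre of a closed flat square aluminium tin with maroon ends, 56 x 56 mm, 26 mm thick (z), 0.11 to 0.22 kg; both flat ends are alike; x and y square to its sides. May be absent
- green_tin_1_mid (a point): centre of a closed flat square aluminium tin with green ends, 56 x 56 mm, 26 mm thick (z), 0.11 to 0.22 kg; both flat ends are alike; x and y square to its sides. May be absent
- green_tin_2_mid (a point): centre of a closed flat square aluminium tin with green ends, 56 x 56 mm, 26 mm thick (z), 0.11 to 0.22 kg; both flat ends are alike; x and y square to its sides. May be absent
- green_tin_3_mid (a point): centre of a closed flat square aluminium tin with green ends, 56 x 56 mm, 26 mm thick (z), 0.11 to 0.22 kg; both flat ends are alike; x and y square to its sides. May be absent
- jar_center (a point): middle of the tall glass pickle jar with a steel flip-top lid, 94 mm across, 188 mm high (bystander, loose)
- bowl_center (a point): middle of the maroon ceramic bowl, 124 mm across, 55 mm high (bystander, loose)
- strainer_center (a point): middle of the stainless steel strainer, 120 mm across, 45 mm high, with a 100 mm handle (bystander, loose)
- masher_center (a point): middle of the wooden masher standing on its head, 72 mm across, 178 mm high (bystander, loose)
- grey_box_center (a point): middle of the closed grey plastic box with a press button, 104 x 144 x 60 mm (bystander, loose)
Mind the look-alikes: they are no part of the job. Leave any orange or white look-alike of the part that bears green_tin_3_mid alone.

How it is judged:
On the way:
1. both carriers rest against the top stop while still empty (x of each of maroon_carrier_nose, green_carrier_nose in the frame of ramp above 0.11 m and horizontal distance between each of maroon_tin_1_mid, maroon_tin_2_mid, maroon_tin_3_mid, green_tin_1_mid, green_tin_2_mid, green_tin_3_mid and maroon_carrier_deck above 0.05 m and horizontal distance between each of maroon_tin_1_mid, maroon_tin_2_mid, maroon_tin_3_mid, green_tin_1_mid, green_tin_2_mid, green_tin_3_mid and green_carrier_deck above 0.05 m), for 0.2 s.
At the end, for the whole second after the job is handed in: Both carriers rest within 5 mm of the top stop; every tin present is in the column on the carrier of its own colour, its centre within 10 mm (horizontally) of the carrier's centre, lying flat (either way up) within 0.08 rad, its sides within 0.14 rad of square with the carrier (x of each of maroon_carrier_nose, green_carrier_nose in the frame of ramp above 0.11 m and horizontal distance between each of maroon_tin_1_mid, maroon_tin_2_mid, maroon_tin_3_mid and maroon_carrier_deck below 0.01 m and (angle between maroon_tin_1_mid's own z axis and vertical below 0.08 rad or angle between maroon_tin_1_mid's own z axis and vertical above 3.0616 rad) and (angle between the x axis of maroon_tin_1_mid and the x axis of maroon_carrier_deck, either way round below 0.14 rad or angle between the x axis of maroon_tin_1_mid and the y axis of maroon_carrier_deck, either way round below 0.14 rad) and (angle between maroon_tin_2_mid's own z axis and vertical below 0.08 rad or angle between maroon_tin_2_mid's own z axis and vertical above 3.0616 rad) and (angle between the x axis of maroon_tin_2_mid and the x axis of maroon_carrier_deck, either way round below 0.14 rad or angle between the x axis of maroon_tin_2_mid and the y axis of maroon_carrier_deck, either way round below 0.14 rad) and (angle between maroon_tin_3_mid's own z axis and vertical below 0.08 rad or angle between maroon_tin_3_mid's own z axis and vertical above 3.0616 rad) and (angle between the x axis of maroon_tin_3_mid and the x axis of maroon_carrier_deck, either way round below 0.14 rad or angle between the x axis of maroon_tin_3_mid and the y axis of maroon_carrier_deck, either way round below 0.14 rad) and horizontal distance between each of green_tin_1_mid, green_tin_2_mid, green_tin_3_mid and green_carrier_deck below 0.01 m and (angle between green_tin_1_mid's own z axis and vertical below 0.08 rad or angle between green_tin_1_mid's own z axis and vertical above 3.0616 rad) and (angle between the x axis of green_tin_1_mid and the x axis of green_carrier_deck, either way round below 0.14 rad or angle between the x axis of green_tin_1_mid and the y axis of green_carrier_deck, either way round below 0.14 rad) and (angle between green_tin_2_mid's own z axis and vertical below 0.08 rad or angle between green_tin_2_mid's own z axis and vertical above 3.0616 rad) and (angle between the x axis of green_tin_2_mid and the x axis of green_carrier_deck, either way round below 0.14 rad or angle between the x axis of green_tin_2_mid and the y axis of green_carrier_deck, either way round below 0.14 rad) and (angle between green_tin_3_mid's own z axis and vertical below 0.08 rad or angle between green_tin_3_mid's own z axis and vertical above 3.0616 rad) and (angle between the x axis of green_tin_3_mid and the x axis of green_carrier_deck, either way round below 0.14 rad or angle between the x axis of green_tin_3_mid and the y axis of green_carrier_deck, either way round below 0.14 rad)); the robot touches nothing.
It fails at once if a carrier is lifted off the ramp by more than 12 mm instead of being slid (z of any of maroon_carrier_deck, green_carrier_deck in the frame of ramp_bed above 0.04 m).
It fails at once if the jar, bowl, strainer, masher or grey box is moved by more than 30 mm (distance of any of jar_center, bowl_center, strainer_center, masher_center, grey_box_center from where it was at the start of the episode above 0.03 m).
Of maroon_tin_1, maroon_tin_2, maroon_tin_3 only 2 to 3 are there at a start; the rules pass over those that are not, and their reading is None.
Of green_tin_1, green_tin_2, green_tin_3 only 2 to 3 are there at a start; the rules pass over those that are not, and their reading is None.
At some moment in a run one of maroon_tin_1, maroon_tin_2, maroon_tin_3, green_tin_1, green_tin_2, green_tin_3 may be knocked a few centimetres aside while the robot is not near it.
Once in a run the grip may slacken for a moment while it holds something.
It also fails if it takes over 210 s, if anything falls off the work surface, if the arm or the gripper's body presses on something with over 40 N, if the wrist force passes 120 N, or if a joint passes its speed limit or range.

## Working session

There is one attempt and no reset: what is moved stays moved. The work goes in short steps, each a Python script; the robot and the scene stay as the last script left them, time stands still between calls to the robot, and variables do not carry over. Pictures are saved under pics/ and viewed, and the job is handed in when it is done.

```bash
ls; mkdir -p pics; python3 - <<'E'
from bench import *
import cv2
for n in("top","side"):
    im=read_camera(n); cv2.imwrite(f"pics/{n}0.png",im[:,:,::-1]); p=camera_params(n); print(n,p["K"],p["camera_from_world"])
    for t in ["ramp","ramp_bed","maroon_carrier_deck","green_carrier_deck","maroon_carrier_nose","green_carrier_nose","maroon_tin_1_mid","green_tin_1_mid","jar_center","bowl_center","strainer_center","masher_center","grey_box_center"]:
        print(t,[([round(float(x)) for x in d["at"]],round(float(d["confidence"]),2)) for d in tip_of(n,t)])
print(read_time_s(),read_tcp_rot(),read_finger_gap(),read_ft_force())
E
```

```text
pics
top [[395.53240427   0.         316.45492505]
 [  0.         395.53240427 196.56944574]
 [  0.           0.           1.        ]] [[-0.02242514 -0.9996595  -0.01334176 -0.03406115]
 [-0.990105    0.02405594 -0.13825123  0.53614565]
 [ 0.13852511  0.01010944 -0.99030732  1.32263198]
 [ 0.          0.          0.          1.        ]]
ramp [([272, 200], 0.58), ([265, 197], 0.16)]
ramp_bed [([269, 197], 0.95)]
maroon_carrier_deck [([257, 220], 0.92)]
green_carrier_deck [([288, 214], 0.9)]
maroon_carrier_nose [([336, 190], 0.68), ([252, 209], 0.58)]
green_carrier_nose [([285, 197], 0.82)]
maroon_tin_1_mid [([340, 195], 0.57), ([344, 224], 0.56)]
green_tin_1_mid [([372, 221], 0.6), ([284, 215], 0.52)]
jar_center [([161, 177], 0.89)]
bowl_center [([321, 132], 0.94), ([381, 188], 0.17)]
strainer_center [([387, 149], 0.96), ([285, 214], 0.64)]
masher_center [([156, 248], 0.96)]
grey_box_center [([474, 215], 0.69)]
side [[502.10281833   0.         317.12369619]
 [  0.         502.10281833 195.1943844 ]
 [  0.           0.           1.        ]] [[-0.82152047 -0.5700668  -0.01131159  0.41657874]
 [-0.41189123  0.60705898 -0.67957708  0.29458453]
 [ 0.39427114 -0.55362734 -0.7335169   1.84201212]
 [ 0.          0.          0.          1.        ]]
ramp [([295, 230], 0.75)]
ramp_bed [([294, 227], 0.97)]
maroon_carrier_deck [([302, 239], 0.51)]
green_carrier_deck [([316, 220], 0.68)]
maroon_carrier_nose [([290, 239], 0.46), ([338, 173], 0.2)]
green_carrier_nose [([353, 155], 0.59), ([305, 218], 0.46)]
maroon_tin_1_mid []
green_tin_1_mid []
jar_center [([218, 273], 0.93)]
bowl_center [([291, 226], 0.66), ([278, 175], 0.65)]
strainer_center [([320, 148], 0.78)]
masher_center [([261, 306], 0.5)]
grey_box_center [([264, 304], 0.73), ([396, 141], 0.6)]
1.4 [ 1.56220677e-01  9.87722177e-01 -4.11544758e-05 -8.90125882e-06] 0.08536232776082768 [-0.34625064 -0.56597292 -0.77548278]
```

```bash
python3 - <<'E'
import cv2
a=cv2.imread("pics/top0.png"); cv2.imwrite("pics/top0c.png",cv2.resize(a[90:290,130:520],None,fx=2.05,fy=2.05,interpolation=cv2.INTER_CUBIC))
a=cv2.imread("pics/side0.png"); cv2.imwrite("pics/side0c.png",cv2.resize(a[100:340,170:470],None,fx=2.4,fy=2.4,interpolation=cv2.INTER_CUBIC))
E
```

```text
(no output)
```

View pics/top0c.png

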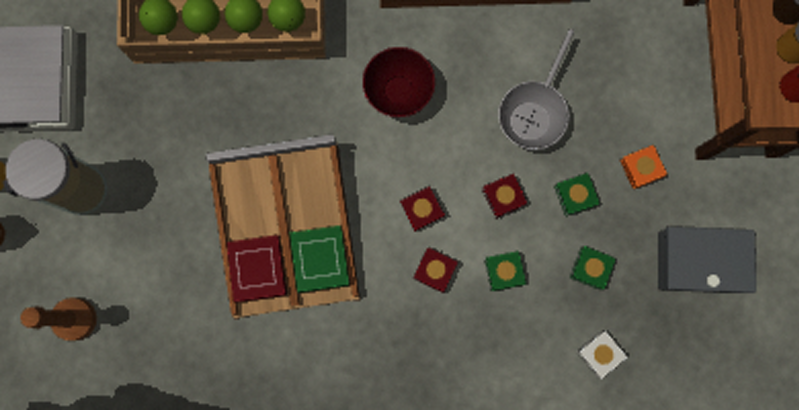

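View pics/side0c.png

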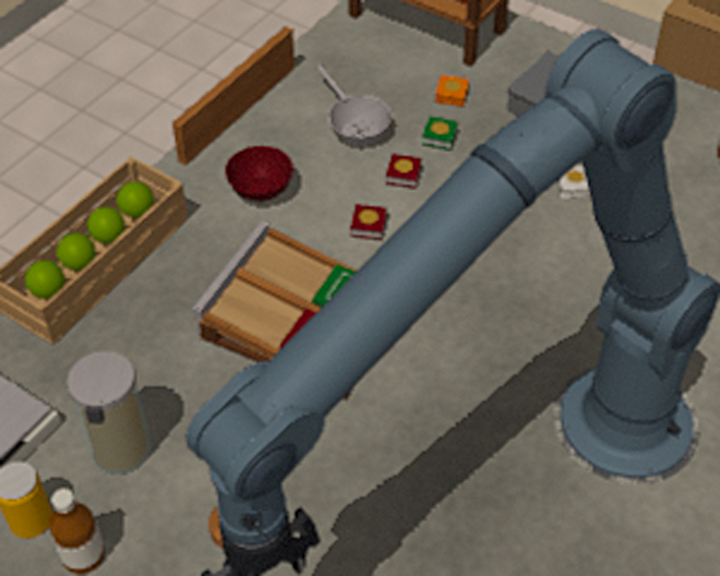

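View pics/top0.png

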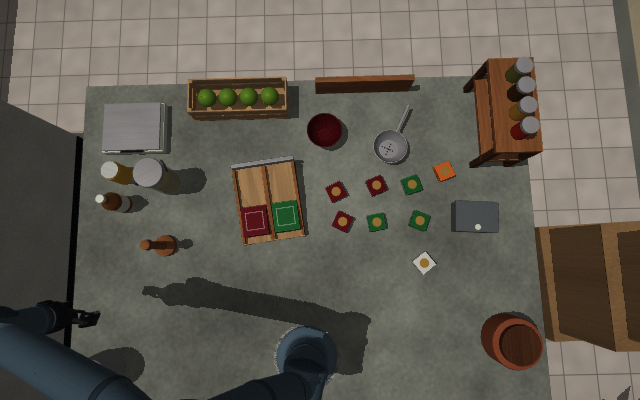

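```bash
cat > h.py <<'E'
from bench import *
import numpy as np, cv2, math
from scipy.spatial.transform import Rotation as R
def ray(cam,px,z):
    p=camera_params(cam); K=np.array(p["K"]); T=np.array(p["camera_from_world"])
    px=np.atleast_2d(np.array(px,float)); d=np.c_[px,np.ones(len(px))]@np.linalg.inv(K).T
    Rw=T[:3,:3].T; o=-Rw@T[:3,3]; d=d@Rw.T
    return o+d*((z-o[2])/d[:,2])[:,None]
def proj(cam,P):
    p=camera_params(cam); K=np.array(p["K"]); T=np.array(p["camera_from_world"])
    c=np.atleast_2d(P)@T[:3,:3].T+T[:3,3]; c=c@K.T; return c[:,:2]/c[:,2:]
S=4
def masks(im):
    b=cv2.resize(im,None,fx=S,fy=S,interpolation=cv2.INTER_CUBIC); h=cv2.cvtColor(b,cv2.COLOR_RGB2HSV).astype(int)
    H,Sa,V=h[...,0],h[...,1],h[...,2]
    return {"green":(H>50)&(H<80)&(Sa>140)&(V>50),"maroon":((H<4)|(H>168))&(Sa>140)&(V>40)}
def blobs(cam="top",z=0.026,im=None,amin=25,zf=None):
    """list of (colour, centre px, world xy, yaw mod 90 deg, size mm)"""
    im=read_camera(cam) if im is None else im
    out=[]
    for c,m in masks(im).items():
        m=cv2.morphologyEx(m.astype(np.uint8),cv2.MORPH_OPEN,np.ones((3,3)))
        for k in cv2.findContours(m,cv2.RETR_EXTERNAL,cv2.CHAIN_APPROX_NONE)[0]:
            if cv2.contourArea(k)<amin*S*S: continue
            px=(k[:,0,:]+0.5)/S-0.5
            zz=zf(px.mean(0)) if zf else z
            w=ray(cam,px,zz)[:,:2]
            (cx,cy),(a,b),an=cv2.minAreaRect((w*1000).astype(np.float32))
            out.append((c,px.mean(0).round(1),np.array([cx,cy]).round(1),round(an%90,1),round(a,1),round(b,1)))
    return im,out
def down(yaw): # tool z down, tool y axis at angle yaw+90 from world x ; tool x at yaw
    return (R.from_euler('z',yaw)*R.from_euler('x',math.pi)).as_quat()
E
python3 - <<'E'
from h import *
im,o=blobs(z=0.026)
for b in o: print(b)
im,o=blobs(im=im,z=0.051)
for b in o:
    if b[4]>70:print("deck",b)
E
```

```text
('green', array([376.2, 221.9]), array([ 444.5, -249.5]), 10.5, 55.2, 57.2)
('green', array([419.2, 220.3]), array([ 446.2, -396.9]), 66.6, 57.2, 56.8)
('green', array([285.3, 216. ]), array([472.3,  62.3]), 7.0, 100.6, 86.6)
('green', array([411.5, 184.2]), array([ 572.1, -377. ]), 17.2, 55.9, 58.0)
('maroon', array([342.1, 221.3]), array([ 449.2, -132.7]), 62.8, 56.2, 57.5)
('maroon', array([254.4, 220.7]), array([458.3, 168.9]), 6.3, 102.6, 89.4)
('maroon', array([335.7, 191.6]), array([ 553.5, -113.5]), 25.4, 56.3, 58.1)
('maroon', array([375.7, 185.1]), array([ 572.8, -254. ]), 22.7, 57.6, 59.8)
('maroon', array([518.3, 132.3]), array([ 750.3, -758.9]), 23.8, 56.4, 50.3)
('maroon', array([328.2, 130.1]), array([770.9, -95.6]), 44.3, 91.7, 105.6)
deck ('green', array([285.3, 216. ]), array([470. ,  60.1]), 7.0, 98.7, 85.0)
deck ('maroon', array([254.4, 220.7]), array([456.3, 164.7]), 6.3, 100.7, 87.8)
deck ('maroon', array([328.2, 130.1]), array([763.1, -95. ]), 44.3, 90.0, 103.6)
```

```bash
cat >> h.py <<'E'
def best_yaw(pos,yaws):
    c=[]
    for y in yaws:
        q=inverse_kinematics(list(pos),list(down(y)))
        if q is not None: c.append((abs(q[6]),y))
    return min(c)[1] if c else None
RY=math.radians(6.8); ex=np.array([math.cos(RY),math.sin(RY)]); ey=np.array([-ex[1],ex[0]])
E
python3 - <<'E'
from h import *
o=ray("top",[269,197],0.034)[0]; print("bed",o)
for n,c in(("g",(.470,.0601)),("m",(.4563,.1647))):
    d=np.array(c)-o[:2]; print(n,d@ex,d@ey)
for t,px,z in(("masher",[156,248],.09),("jar",[161,177],.09)): print(t,ray("top",px,z)[0])
p=read_eef_pos(); movel([p[0],p[1],0.33]); 
d=np.array([.470,.0601]); s=d-ex*(.05+.011+.02)
y=best_yaw([*s,0.2],[RY,RY+math.pi,RY-math.pi]); print(s,y)
move_ptp([*s,0.2],down(y)); move_gripper(0.03,40); print(read_eef_pos(),read_qpos(),read_time_s(),read_ft_force())
E
```

```text
bed [0.53810323 0.11718961 0.034     ]
g -0.07438379096478948 -0.04862432537741716
m -0.07560236334098902 0.056862001136325675
masher [0.37121021 0.47979846 0.09      ]
jar [0.60645515 0.47098844 0.09      ]
[0.38956979 0.05050928] 3.2602750427254077
[0.38957394 0.05051421 0.20000631] [-0.89858046 -0.16128657  0.62388818  2.21921942  0.10799436  1.0561699
  1.35529925] 5.1 [ 0.29669963 -0.65899235 -0.57493318]
```

```bash
cat >> h.py <<'E'
def push(d,travel=0.125,tz=0.0515+0.005,yaw=None):
    s=d-ex*(.05+.011+.02)
    movel([*s,tz],down(yaw),speed=0.12)
    f0=np.array(read_ft_force())
    L=0.02+travel
    P=lambda l:[*(s+ex*l),tz+0.1405*max(0,l-.02)]
    movel(P(0.02),speed=0.05); print("contact",(np.array(read_ft_force())-f0).round(1))
    movel(P(L),speed=0.05); print("at",L,(np.array(read_ft_force())-f0).round(1))
    while L<0.02+travel+.03:
        L+=0.002; movel(P(L),speed=0.02); f=-(np.array(read_ft_force())-f0)[:2]@ex; print(round(L,3),round(f,1))
        if f>15: break
    movel(P(L-0.003),speed=0.02); p=read_eef_pos(); movel(P(L-0.02),speed=0.05); q=read_eef_pos(); movel([q[0],q[1],0.2])
    return L
E
python3 - <<'E'
from h import *
y=3.2602750427254077
push(np.array([.470,.0601]),yaw=y); print(read_time_s())
im,o=blobs(z=0.071); cv2.imwrite("pics/t1.png",im[:,:,::-1])
for b in o:
    if b[4]>70:print("deck",b)
E
```

```text
contact [ 0.  -1.4  0.3]
at 0.145 [ 1.1 -1.7  1. ]
0.147 -0.4
0.149 -0.0
0.151 -0.3
0.153 -0.6
0.155 -0.0
0.157 -0.6
0.159 -0.1
0.161 0.2
0.163 -0.5
0.165 -0.5
0.167 -0.7
0.169 -0.5
0.171 -0.9
0.173 -0.3
0.175 -0.5
15.1917
deck ('green', array([289.7, 215.9]), array([468.5,  53.5]), 6.7, 97.2, 74.5)
deck ('maroon', array([328.4, 129.9]), array([757.3, -93.9]), 45.3, 90.0, 102.9)
```

```bash
python3 - <<'E'
from h import *
for n in("top","side"):
    im=read_camera(n); cv2.imwrite(f"pics/{n}2.png",cv2.resize(im[130:280,180:380] if n=="top" else im[150:330,200:450],None,fx=3,fy=3)[:,:,::-1])
print(read_eef_pos(),read_finger_gap())
E
```

```text
[0.54217469 0.06874836 0.1987048 ] 0.030141848483147857
```

View pics/top2.png

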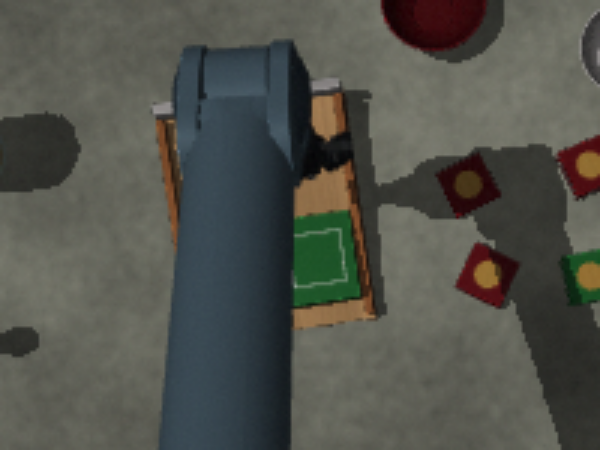

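View pics/side2.png

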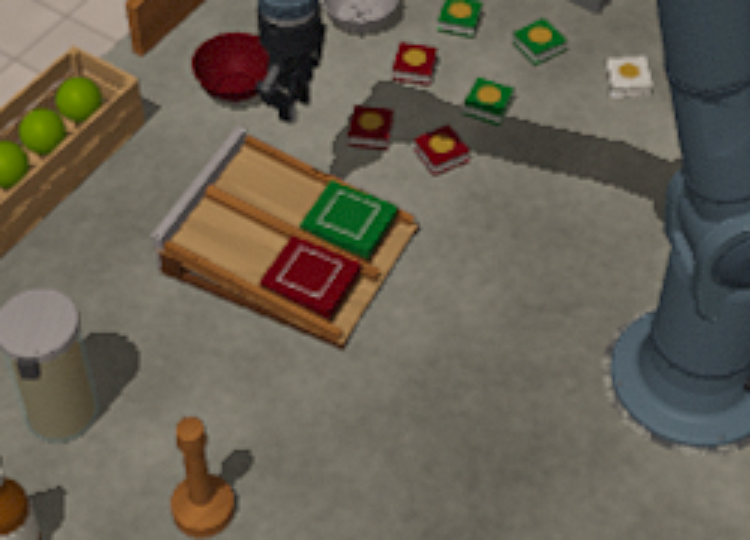

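```bash
python3 - <<'E'
from h import *
y=3.2602750427254077
s=np.array([.470,.0601])-ex*(.05+.011+.02)
movel([*s,.2],down(y),speed=.25); movel([*s,.0565],down(y)); print(read_eef_pos(),read_finger_gap(),read_ft_force(),read_time_s())
im=read_camera("side"); cv2.imwrite("pics/s3.png",cv2.resize(im[170:300,240:420],None,fx=4,fy=4,interpolation=cv2.INTER_CUBIC)[:,:,::-1])
d=proj("side",[[*s,.0375],[*s,.0565]]); print(d, (d-[240,170])*4)
im=read_camera("top"); cv2.imwrite("pics/t3.png",cv2.resize(im[130:280,200:360],None,fx=4,fy=4,interpolation=cv2.INTER_CUBIC)[:,:,::-1])
E
```

```text
[0.39051934 0.05052351 0.05690233] 0.030217634442800286 [ 0.77635136 -0.38384296  0.4058745 ] 17.2167
[[334.54628536 231.24542008]
 [334.61632139 228.14050203]] [[378.18514144 244.9816803 ]
 [378.46528555 232.56200813]]
```

View pics/s3.png

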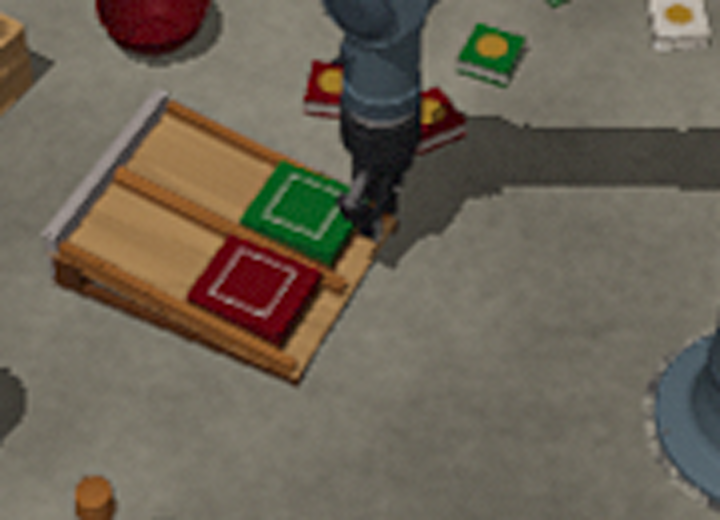

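View pics/t3.png

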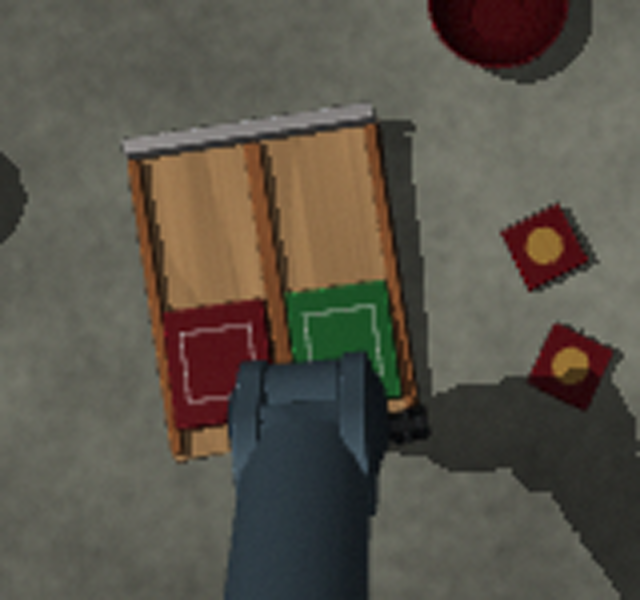

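```bash
sed -i 's/        if f>15: break/        if f>15: break\n        if L<0.06 and 0: break/' h.py; python3 - <<'E'
from h import *
y=3.2602750427254077
s=np.array([.470,.0601])-ex*(.05+.011+.02)
tz=.044; f0=np.array(read_ft_force())
movel([*s,tz],speed=.05); print(read_ft_force()-f0)
for l in (.02,.03,.04):
    movel([*(s+ex*l),tz+.1405*max(0,l-.02)],speed=.04); print(l,(read_ft_force()-f0).round(1))
im=read_camera("side"); cv2.imwrite("pics/s4.png",cv2.resize(im[170:300,240:420],None,fx=4,fy=4,interpolation=cv2.INTER_CUBIC)[:,:,::-1])
E
```

```text
[-2.0578877   0.16219384  0.79183997]
0.02 [-0.9  0.1  0.8]
0.03 [-0.6  0.  -0.8]
0.04 [-0.  -1.2  0.1]
```

View pics/s4.png

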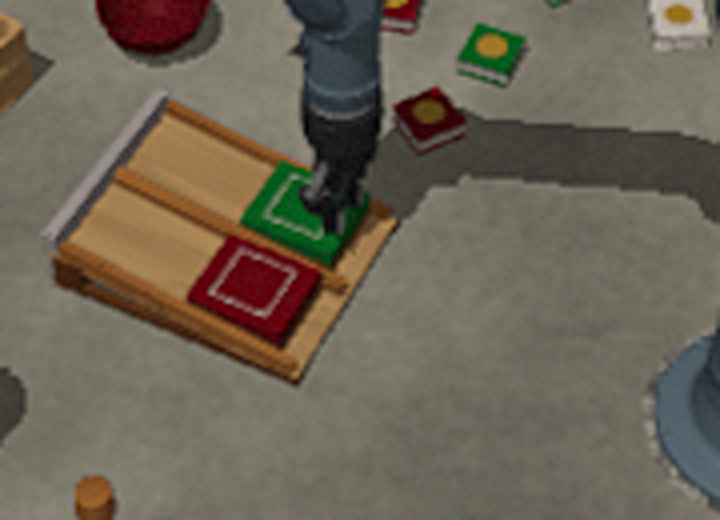

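```bash
python3 - <<'E'
from h import *
p=read_eef_pos(); print(p, read_finger_gap(), R.from_quat(read_tcp_rot()).as_matrix().round(3))
for z in (.02,.03,.047,.06,.08,.1): print(z,((proj("side",[[p[0],p[1],z]])-[240,170])*4).round())
for z in (.03,.05): print(ray("side",[240+300/4,170+212/4],z), ray("side",[240+258/4,170+282/4],z))
im=read_camera("side")
print([ (n,tip_of("side",n)[:2]) for n in("green_carrier_deck","maroon_carrier_deck","ramp_bed")])
print(ray("top",[269,197],.034))
cv2.imwrite("pics/s5.png",cv2.resize(im[190:250,280:370],None,fx=8,fy=8,interpolation=cv2.INTER_CUBIC)[:,:,::-1])
E
```

```text
[0.42932334 0.05520777 0.04679467] 0.030035819607919886 [[-0.993 -0.118 -0.   ]
 [-0.118  0.993 -0.   ]
 [ 0.    -0.    -1.   ]]
0.02 [[341. 241.]]
0.03 [[341. 235.]]
0.047 [[341. 224.]]
0.06 [[341. 215.]]
0.08 [[341. 202.]]
0.1 [[341. 188.]]
[[0.47933004 0.05408234 0.03      ]] [[0.46285505 0.14784702 0.03      ]]
[[0.46960537 0.06750723 0.05      ]] [[0.4533463  0.16004305 0.05      ]]
[('green_carrier_deck', [{'at': [316.0, 220.6], 'confidence': 0.77}]), ('maroon_carrier_deck', [{'at': [302.8, 242.1], 'confidence': 0.91}]), ('ramp_bed', [{'at': [293.4, 226.1], 'confidence': 0.71}])]
[[0.53810323 0.11718961 0.034     ]]
```

View pics/s5.png

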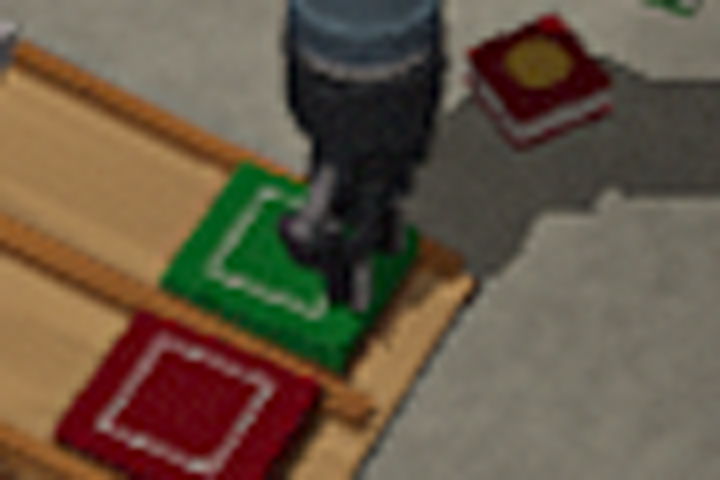

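```bash
python3 - <<'E'
from h import *
s=np.array([.470,.0601])-ex*(.05+.011+.02)
for P in ([*s,.0565],[.201,.618,.221],[.201,.618,.29]):
  for c in("top","side"): print(P,c,proj(c,[P]).round(1))
for c in("top","side"): print(c,"base",proj(c,[[0,0,0]]).round(1))
im=read_camera("top")
cv2.imwrite("pics/t6.png",cv2.resize(im[190:260,240:340],None,fx=7,fy=7,interpolation=cv2.INTER_CUBIC)[:,:,::-1])
p=read_eef_pos();print((proj("top",[[*p[:2],z] for z in(.03,.06,.1)])-[240,190])*7)
E
```

```text
[np.float64(0.3895697938433705), np.float64(0.050509278567173424), 0.0565] top [[288.3 239.6]]
[np.float64(0.3895697938433705), np.float64(0.050509278567173424), 0.0565] side [[334.6 228.1]]
[0.201, 0.618, 0.221] top [[ 87.3 308.3]]
[0.201, 0.618, 0.221] side [[280.5 350. ]]
[0.201, 0.618, 0.29] top [[ 72.3 311.9]]
[0.201, 0.618, 0.29] side [[278.9 338.5]]
top base [[306.3 356.9]]
side base [[430.7 275.5]]
[[332.02872409 268.11393843]
 [326.62986324 264.42277973]
 [319.04262147 259.23544222]]
```

View pics/t6.png

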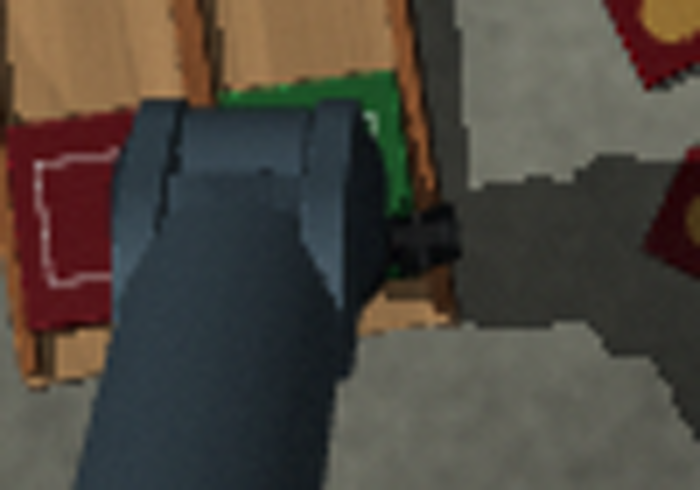

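View pics/side0.png

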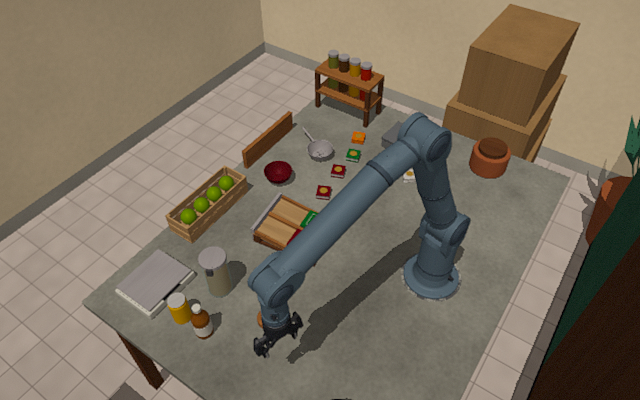

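```bash
python3 - <<'E'
from h import *
p=read_eef_pos(); movel([p[0],p[1],.15]); 
y=3.2602750427254077
movel([.40,-.06,.15],down(y)); 
P=read_eef_pos(); print(P)
for c,(a,b,w,h) in {"side":(270,130,160,120),"top":(230,170,160,120)}.items():
    im=read_camera(c); crop=cv2.resize(im[b:b+h,a:a+w],None,fx=5,fy=5,interpolation=cv2.INTER_CUBIC)[:,:,::-1].copy()
    for z,col in((P[2],(0,0,255)),(P[2]-.019,(0,255,255))):
        q=(proj(c,[[P[0],P[1],z]])[0]-[a,b])*5; cv2.circle(crop,tuple(int(v) for v in q),4,col,-1)
    cv2.imwrite(f"pics/g_{c}.png",crop)
E
```

```text
[ 0.40010779 -0.05940581  0.14993536]
```

View pics/g_side.png

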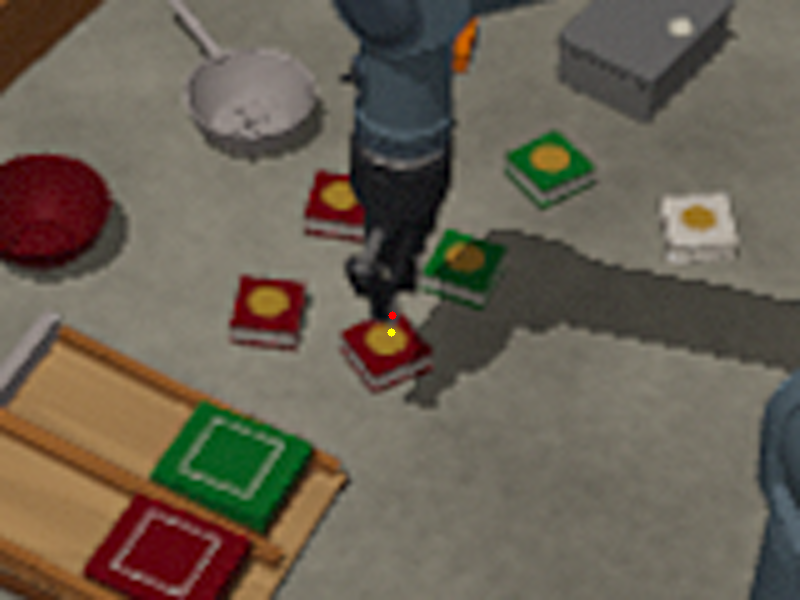

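View pics/g_top.png

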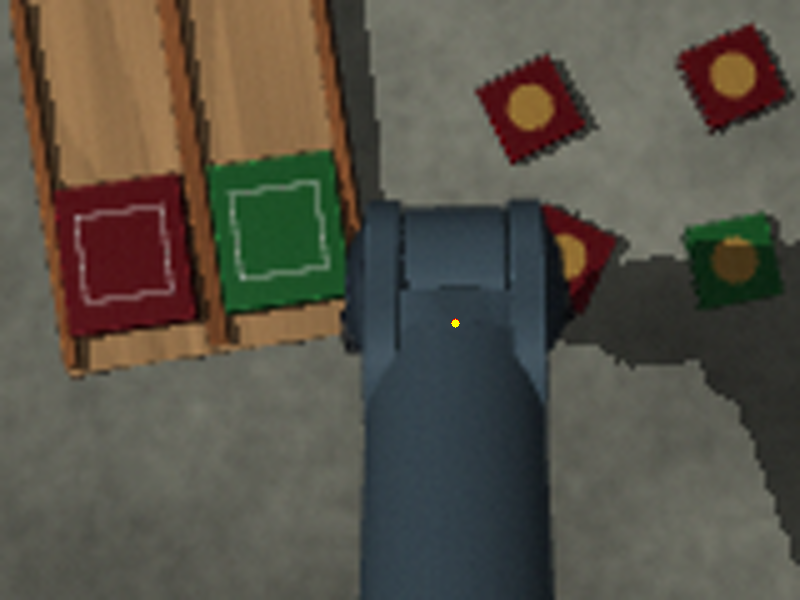

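```bash
python3 - <<'E'
from h import *
movel([.385,-.06,.06]); f0=np.array(read_ft_force()); z=.04
movel([.385,-.06,z],speed=.08); print((read_ft_force()-f0).round(1))
while z>-.01:
    z-=.002; movel([.385,-.06,z],speed=.03); f=(read_ft_force()-f0); print(round(z,3),read_eef_pos()[2].round(4),f.round(1))
    if f[2]>5: break
movel([.385,-.06,.06])
E
```

```text
[-0.1  0.5 -1. ]
0.038 0.0383 [0.1 0.3 0.5]
0.036 0.036 [ 0.2  0.9 -0.4]
0.034 0.0339 [ 0.2  0.8 -0.7]
0.032 0.0319 [ 0.1  0.8 -0.1]
0.03 0.0299 [-0.2  0.2 -0.8]
0.028 0.0279 [-1.2  0.4 -0.8]
0.026 0.0259 [-0.2  0.5 -1.3]
0.024 0.0239 [-0.1 -0.3 -0.4]
0.022 0.0219 [ 0.1  0.5 -0. ]
0.02 0.0199 [ 0.1  0.3 -1. ]
0.018 0.0179 [ 0.6  0.9 -1.4]
0.016 0.0159 [ 0.6 -0.1 -0.5]
0.014 0.0139 [0.3 0.8 0. ]
0.012 0.0119 [-0.1  0.6 -0.2]
0.01 0.0099 [-0.2  0.6  0.1]
0.008 0.0079 [-0.3  0.4 -0.7]
0.006 0.0059 [-0.3  0.2 -0.7]
0.004 0.0039 [ 0.5  0.3 -0.8]
0.002 0.0019 [-0.1  0.5  0.1]
-0.0 -0.0001 [ 0.1  1.  -0.1]
-0.002 -0.0021 [ 0.2  0.4 -0.7]
-0.004 -0.0041 [ 0.3  0.  -0.7]
-0.006 -0.0061 [0.4 0.7 0.7]
-0.008 -0.0081 [ 0.6  1.2 -0.6]
-0.01 -0.0101 [ 0.   0.8 -0.3]
```

```bash
python3 - <<'E'
from h import *
f0=np.array(read_ft_force()); z=-.01
movel([.385,-.06,z],speed=.08); print((read_ft_force()-f0).round(1))
c="side";a,b,w,h=270,130,160,120
im=read_camera(c); crop=cv2.resize(im[b:b+h,a:a+w],None,fx=5,fy=5,interpolation=cv2.INTER_CUBIC)[:,:,::-1].copy(); cv2.imwrite("pics/g2.png",crop)
while z>-.04:
    z-=.002; movel([.385,-.06,z],speed=.03); f=(read_ft_force()-f0); print(round(z,3),read_eef_pos()[2].round(4),f.round(1))
    if f[2]>4: break
movel([.385,-.06,.06]); print(read_time_s())
E
```

```text
[ 1.2 -0.5  0.1]
-0.012 -0.0111 [-3.2  0.6 13.1]
31.3333
```

View pics/g2.png

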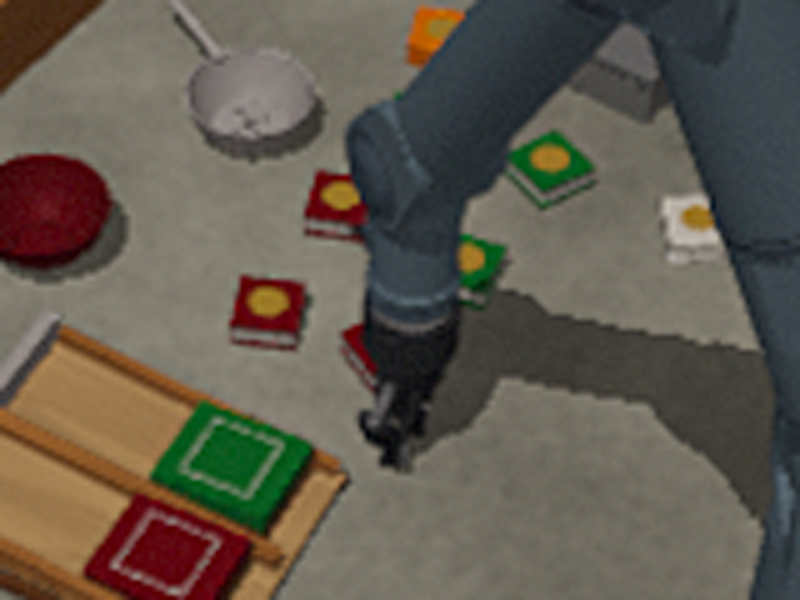

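```bash
python3 - <<'E'
from h import *
print(ray("side",[270+400/5,130+466/5],0.0), ray("side",[270+395/5,130+468/5],0.0))
p=read_eef_pos(); print(p)
# two-height look with closed gripper for lateral offset
move_gripper(0.0); movel([.385,-.06,.0],speed=.08)
for c,(a,b,w,h) in {"side":(310,180,80,60),"top":(270,190,100,75)}.items():
    im=read_camera(c); crop=cv2.resize(im[b:b+h,a:a+w],None,fx=8,fy=8,interpolation=cv2.INTER_CUBIC)[:,:,::-1].copy()
    for dx in(-.02,0,.02):
        q=(proj(c,[[.385+dx,-.06,.008]])[0]-[a,b])*8; cv2.circle(crop,tuple(int(v) for v in q),2,(0,0,255),-1)
    cv2.imwrite(f"pics/k_{c}.png",crop)
E
```

```text
[[ 0.37714761 -0.04421361  0.        ]] [[ 0.37935211 -0.0401994   0.        ]]
[ 0.38485199 -0.05950894  0.05977488]
```

View pics/k_side.png

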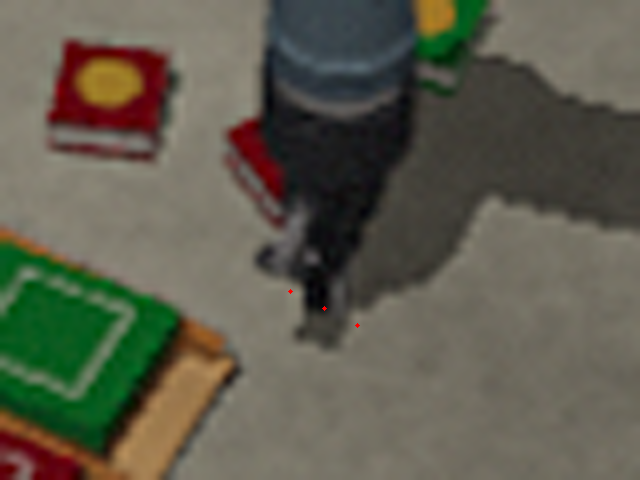

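```bash
python3 - <<'E'
from h import *
y=3.2602750427254077
p=read_eef_pos(); movel([p[0],p[1],.08],speed=.2); move_gripper(.03)
d=np.array([.470,.0601]); s=d-ex*.081; movel([*s,.08],speed=.2)
push(d,travel=.115,tz=.026,yaw=y); print(read_time_s())
d=np.array([.4563,.1647]); s=d-ex*.081
movel([*s,.2],speed=.3)
im,o=blobs(z=0.071); cv2.imwrite("pics/t7.png",im[:,:,::-1])
for b in o:
    if b[4]>70:print("deck",b)
E
```

```text
contact [ 0.   0.2 -0.6]
at 0.135 [-3.4 -0.4 -1.9]
0.137 1.4
0.139 2.9
0.141 2.8
0.143 3.0
0.145 3.1
0.147 2.1
0.149 2.9
0.151 1.5
0.153 3.1
0.155 4.6
0.157 8.6
0.159 11.1
0.161 15.1
43.25
deck ('green', array([279.6, 176. ]), array([603.6,  76.4]), 6.9, 100.0, 85.7)
deck ('maroon', array([255.2, 219.3]), array([454.6, 161.4]), 6.7, 99.4, 85.7)
deck ('maroon', array([328.3, 129.3]), array([757.4, -95. ]), 44.6, 88.7, 100.7)
```

View pics/t7.png

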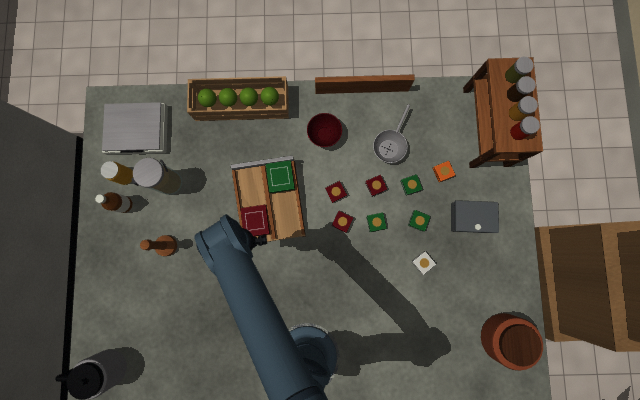

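```bash
sed -i 's/radians(6.8)/radians(6.9)/' h.py; python3 - <<'E'
from h import *
y=3.2602750427254077
d=np.array([.4563,.1645]); s=d-ex*.081
movel([*s,.08],speed=.2)
push(d,travel=.118,tz=.026,yaw=y); print(read_time_s())
movel([.40,-.06,.2],speed=.3)
im=read_camera("top"); cv2.imwrite("pics/t8.png",cv2.resize(im[140:270,210:450],None,fx=3.3,fy=3.3,interpolation=cv2.INTER_CUBIC)[:,:,::-1])
_,o=blobs(z=0.071,im=im)
for b in o:
    if b[4]>70:print("deck",b)
_,o=blobs(z=0.026,im=im)
for b in o: print(b)
print(read_time_s())
E
```

```text
contact [-0.2  0.6 -1. ]
at 0.13799999999999998 [-7.5 -1.   4.6]
0.14 7.1
0.142 6.3
0.144 6.4
0.146 6.8
0.148 6.2
0.15 6.8
0.152 6.6
0.154 6.0
0.156 7.2
0.158 6.8
0.16 8.7
0.162 12.4
0.164 15.5
53.7083
deck ('green', array([279.6, 176.1]), array([603.6,  76. ]), 6.7, 99.9, 85.1)
deck ('maroon', array([248.6, 180.8]), array([589.8, 180.6]), 7.3, 101.3, 87.5)
deck ('maroon', array([328.7, 129.7]), array([757.9, -95.2]), 46.4, 89.0, 101.0)
('green', array([375.2, 216.5]), array([ 461.5, -246.3]), 8.1, 21.0, 56.9)
('green', array([419.2, 220.2]), array([ 446.3, -396.7]), 66.6, 57.0, 56.7)
('green', array([411.5, 184.3]), array([ 572.1, -377. ]), 17.9, 56.5, 57.6)
('green', array([279.6, 176.1]), array([612.5,  80.6]), 6.7, 103.3, 88.1)
('maroon', array([346.3, 219.8]), array([ 456.4, -150.9]), 14.0, 64.3, 36.2)
('maroon', array([335.7, 191.6]), array([ 553.4, -113.5]), 25.4, 56.3, 58.2)
('maroon', array([375.8, 185. ]), array([ 572.8, -254. ]), 22.9, 57.6, 60.0)
('maroon', array([248.6, 180.8]), array([598.1, 188.9]), 7.3, 104.7, 90.5)
('maroon', array([518.9, 132.4]), array([ 748.5, -760.9]), 32.8, 54.6, 51.1)
('maroon', array([328.7, 129.7]), array([772. , -96.4]), 46.4, 92.0, 104.4)
54.775
```

View pics/t8.png

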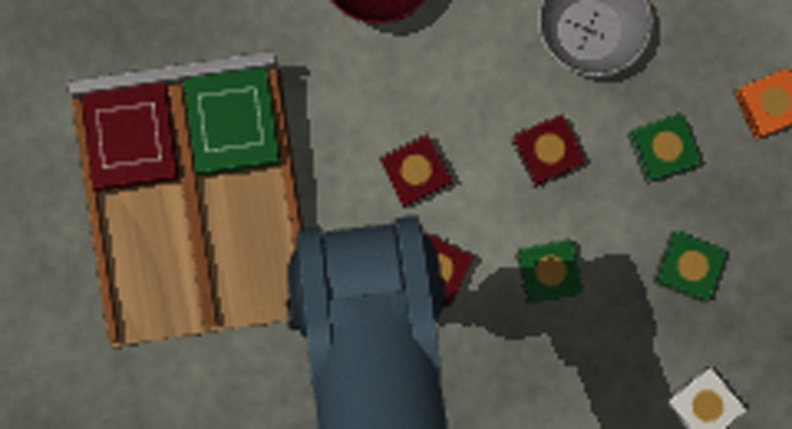

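```bash
cat >> h.py <<'E'
DECK={"green":np.array([.6036,.0760]),"maroon":np.array([.5898,.1806])}
HD=.0711; ZG=-.010; ZT=.17
def tins(im=None):
    im,o=blobs(z=.026,im=im,amin=40)
    return im,[b for b in o if 50<b[4]<64 and 50<b[5]<64 and b[2][1]>-480 and b[2][1]<0]
def pick(xy,th,eff=60):
    x,y=xy; ys=[(th+k*math.pi/2) for k in range(-3,4)]
    yw=best_yaw([x,y,.06],ys)
    move_ptp([x,y,ZT],down(yw)); 
    if abs(read_finger_gap()-.076)>.004: move_gripper(.076,eff)
    f0=np.array(read_ft_force())
    movel([x,y,.03],speed=.25); movel([x,y,ZG],speed=.06)
    print("touch dF",(read_ft_force()-f0).round(1))
    move_gripper(.04,eff); print("gap",round(read_finger_gap(),4),(read_ft_force()-f0).round(1))
    movel([x,y,ZT],speed=.25); print("lifted gap",round(read_finger_gap(),4),"fz",(read_ft_force()-f0).round(1)[2],"t",read_time_s()); return yw
def place(c,n,off=(0,0)):
    t=DECK[c]+np.array(off); z=ZG+HD+.026*n
    yw=best_yaw([*t,ZT],[RY+k*math.pi/2 for k in range(-3,4)])
    move_ptp([*t,max(ZT,z+.03)],down(yw)); print("gap",round(read_finger_gap(),4))
    movel([*t,z+.008],speed=.2); pause(.1); f0=np.array(read_ft_force()); l=.008
    while l>-.012:
        l-=.0015; movel([*t,z+l],speed=.03); f=np.array(read_ft_force())-f0
        if f[2]>2.5: break
    print("contact at",round(l,4),f.round(1),"gap",round(read_finger_gap(),4))
    move_gripper(.070); movel([*t,max(ZT,z+.04)],speed=.2); print("placed t",read_time_s())
E
python3 - <<'E'
from h import *
pick(np.array([.5534,-.1135]),math.radians(25.4))
im=read_camera("side"); cv2.imwrite("pics/p1.png",cv2.resize(im[90:250,240:440],None,fx=4,fy=3.5,interpolation=cv2.INTER_CUBIC)[:,:,::-1])
im=read_camera("top"); cv2.imwrite("pics/p1t.png",cv2.resize(im[140:270,210:450],None,fx=3.3,fy=3.3,interpolation=cv2.INTER_CUBIC)[:,:,::-1])
E
```

```text
touch dF [-1.5  1.   0.7]
gap 0.0547 [-0.8  1.1  3.8]
lifted gap 0.0547 fz -2.1 t 59.875
```

View pics/p1.png

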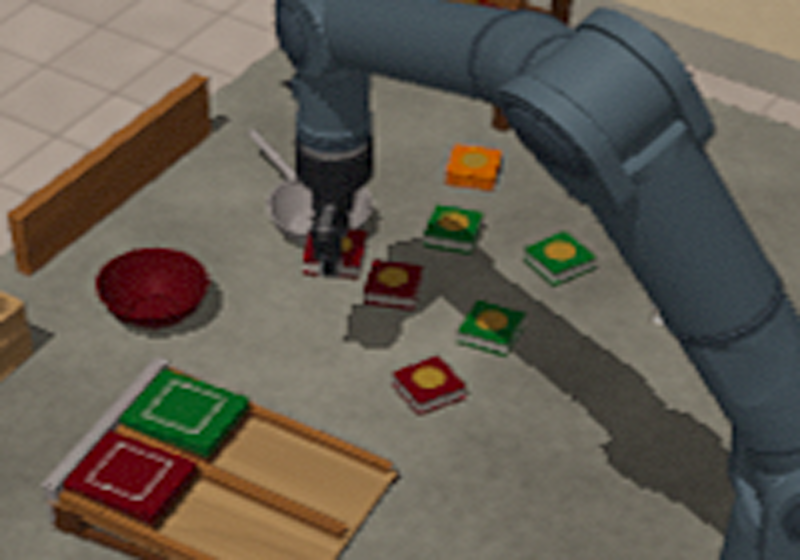

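View pics/p1t.png

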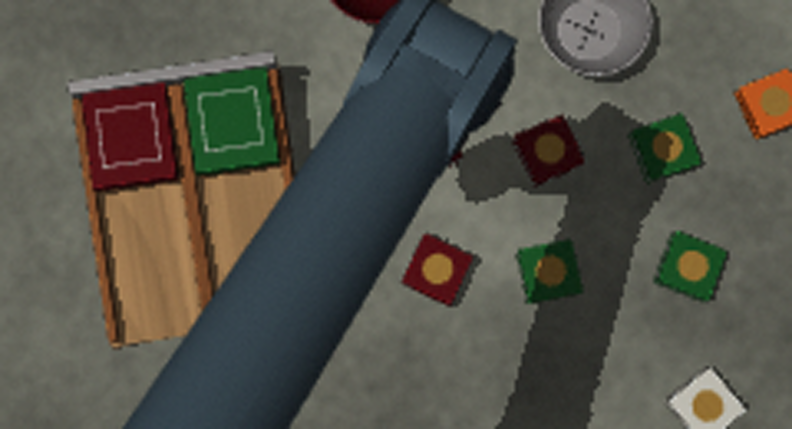

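```bash
python3 - <<'E'
from h import *
place("maroon",0)
im=read_camera("top"); _,o=tins(im)
for b in o: print(b)
cv2.imwrite("pics/q1.png",cv2.resize(im[140:270,210:450],None,fx=3.3,fy=3.3,interpolation=cv2.INTER_CUBIC)[:,:,::-1])
E
```

```text
gap 0.0548
contact at -0.001 [-1.8 -0.2  9.6] gap 0.0543
placed t 64.375
('green', array([376.2, 221.9]), array([ 444.5, -249.5]), 10.5, 55.2, 57.2)
('green', array([419.2, 220.3]), array([ 446.2, -396.8]), 67.2, 56.9, 57.3)
('green', array([411.5, 184.3]), array([ 571.8, -377.2]), 17.2, 56.4, 57.7)
('maroon', array([344.2, 220.5]), array([ 449.2, -132.6]), 62.0, 56.8, 57.1)
('maroon', array([375.7, 185. ]), array([ 572.6, -254.2]), 22.2, 57.5, 59.7)
```

View pics/q1.png

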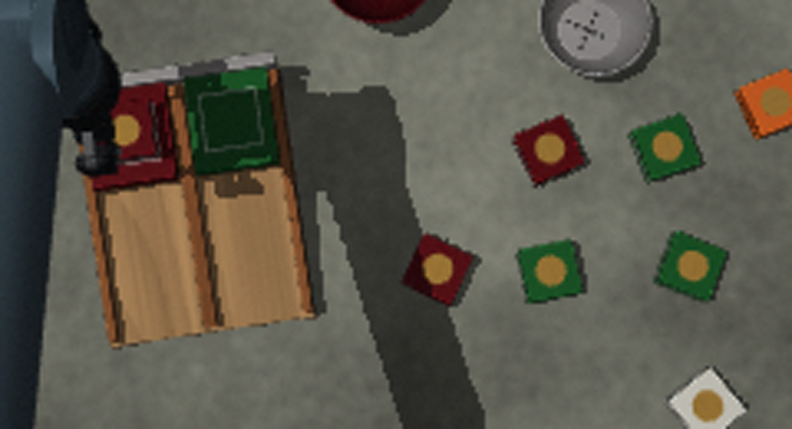

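```bash
cat >> h.py <<'E'
def disc(im,c,n):
    z=HD+.026*n; b=cv2.resize(im,None,fx=S,fy=S,interpolation=cv2.INTER_CUBIC); h=cv2.cvtColor(b,cv2.COLOR_RGB2HSV)
    m=cv2.inRange(h,(10,90,60),(28,230,255)); P=proj("top",[[*DECK[c],z]])[0]
    k=np.zeros_like(m); cv2.circle(k,tuple(int((v+.5)*S) for v in P),int(6.5*S),255,-1); m&=k
    mo=cv2.moments(m,True); a=mo["m00"]/S/S
    if a<5: return None
    px=[(mo["m10"]/mo["m00"]+.5)/S-.5,(mo["m01"]/mo["m00"]+.5)/S-.5]
    d=ray("top",px,z)[0][:2]-DECK[c]; return "disc err mm",c,(d*1000).round(1),"area px",round(a)
E
python3 - <<'E'
from h import *
pick(np.array([.4492,-.1327]),math.radians(62.5))
im=read_camera("top"); print(disc(im,"maroon",1))
cv2.imwrite("pics/q2.png",cv2.resize(im[140:220,220:320],None,fx=7,fy=7,interpolation=cv2.INTER_CUBIC)[:,:,::-1])
E
```

```text
touch dF [-0.2 -1.  -0.2]
gap 0.0547 [-1.1  0.1  5.8]
lifted gap 0.0546 fz -1.8 t 68.6583
('disc err mm', 'maroon', array([1.4, 0.5]), 'area px', 73)
```

View pics/q2.png

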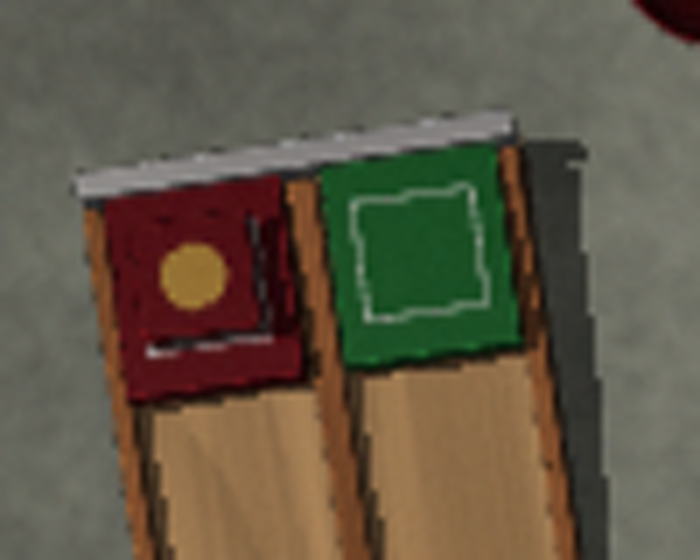

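```bash
cat >> h.py <<'E'
def nxt(c,near):
    im,o=tins()
    k=[b for b in o if b[0]==c]
    for b in o: print(b[0],b[2],b[3],b[4:])
    return min(k,key=lambda b:np.hypot(*(b[2]-near)))
E
python3 - <<'E'
from h import *
place("maroon",1)
b=nxt("maroon",[572,-254])
pick(b[2]/1000,math.radians(b[3]))
im=read_camera("top"); print(disc(im,"maroon",2))
E
```

```text
gap 0.0551
contact at -0.001 [-3.   1.2  8.6] gap 0.0552
placed t 72.9917
green [ 444.4 -249.3] 9.9 (55.1, 57.1)
green [ 446.4 -396.9] 66.6 (57.2, 56.4)
green [ 572.  -377.2] 17.2 (56.1, 57.7)
maroon [ 572.8 -254. ] 22.7 (57.6, 59.8)
touch dF [-0.2 -1.7  0.7]
gap 0.0546 [ 0.7 -1.5  2.4]
lifted gap 0.0548 fz -1.9 t 77.5833
('disc err mm', 'maroon', array([ 1.5, -0.1]), 'area px', 76)
```

```bash
python3 - <<'E'
from h import *
place("maroon",2)
b=nxt("green",[444,-249])
pick(b[2]/1000,math.radians(b[3]))
im=read_camera("top"); print(disc(im,"maroon",3))
for x in blobs(z=HD,im=im)[1]:
    if x[4]>70: print(x)
cv2.imwrite("pics/q3.png",cv2.resize(im[140:220,220:320],None,fx=7,fy=7,interpolation=cv2.INTER_CUBIC)[:,:,::-1])
im=read_camera("side"); cv2.imwrite("pics/q3s.png",cv2.resize(im[150:270,230:390],None,fx=5,fy=5,interpolation=cv2.INTER_CUBIC)[:,:,::-1])
E
```

```text
gap 0.0546
contact at -0.001 [-2.9 -0.5 11.1] gap 0.0549
placed t 81.9667
green [ 444.3 -249.3] 9.9 (55.3, 57.1)
green [ 446.4 -396.9] 66.4 (57.4, 56.4)
green [ 571.9 -377. ] 17.2 (56.1, 58.0)
touch dF [ 0.3 -0.2 -0. ]
gap 0.055 [ 0.1 -1.4  4.6]
lifted gap 0.055 fz -1.8 t 86.625
('disc err mm', 'maroon', array([ 1.6, -0.2]), 'area px', 79)
('green', array([279.6, 176.1]), array([603.5,  76.1]), 7.3, 100.1, 85.1)
('maroon', array([248. , 181.8]), array([589.6, 180.8]), 7.0, 101.4, 87.0)
('maroon', array([328. , 129.9]), array([756.4, -94.1]), 44.3, 88.7, 103.2)
```

View pics/q3.png

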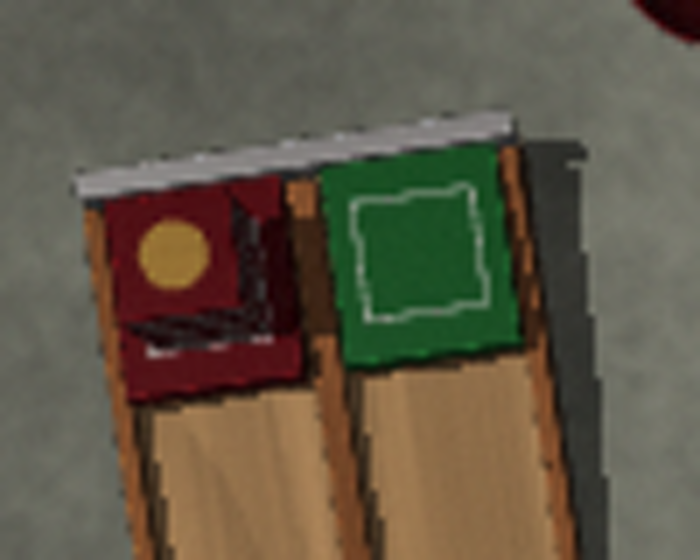

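View pics/q3s.png

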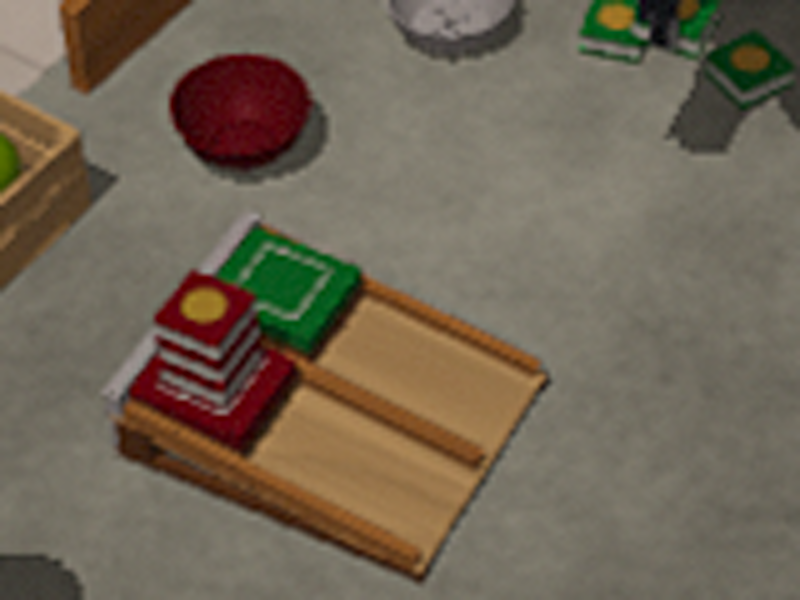

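```bash
python3 - <<'E'
from h import *
place("green",0)
b=nxt("green",[446,-397])
pick(b[2]/1000,math.radians(b[3]))
im=read_camera("top"); print(disc(im,"maroon",3),disc(im,"green",1))
E
```

```text
gap 0.0545
contact at -0.001 [-2.9  0.3  9.9] gap 0.0549
placed t 91.3417
green [ 446.3 -396.9] 66.3 (57.4, 56.5)
green [ 572.  -377.2] 17.2 (56.1, 57.7)
touch dF [ 0.3 -0.4  1. ]
gap 0.0551 [ 0.4 -0.1  3.9]
lifted gap 0.055 fz -0.6 t 96.1417
('disc err mm', 'maroon', array([ 1.6, -0.2]), 'area px', 78) ('disc err mm', 'green', array([ 1.6, -0.4]), 'area px', 66)
```

```bash
python3 - <<'E'
from h import *
place("green",1)
b=nxt("green",[572,-377])
pick(b[2]/1000,math.radians(b[3]))
im=read_camera("top"); print(disc(im,"maroon",3),disc(im,"green",2))
E
```

```text
gap 0.0552
contact at -0.001 [-3.7  0.8 10. ] gap 0.0548
placed t 100.9917
green [ 572.  -377.2] 17.8 (56.7, 57.4)
touch dF [-0.7 -0.4 -1. ]
gap 0.0547 [-0.6 -0.8  1.3]
lifted gap 0.0548 fz -3.4 t 105.65
('disc err mm', 'maroon', array([ 1.7, -0.2]), 'area px', 79) ('disc err mm', 'green', array([ 1.7, -0.1]), 'area px', 68)
```

```bash
python3 - <<'E'
from h import *
place("green",2)
move_ptp([.45,-.2,.25],down(0.2) if inverse_kinematics([.45,-.2,.25],list(down(0.2))) is not None else read_tcp_rot())
im=read_camera("top"); print(disc(im,"maroon",3),disc(im,"green",3)); _,o=blobs(z=HD,im=im)
for x in o: print(x)
cv2.imwrite("pics/r3.png",cv2.resize(im[100:290,130:520],None,fx=2.05,fy=2.05,interpolation=cv2.INTER_CUBIC)[:,:,::-1])
im=read_camera("side"); cv2.imwrite("pics/r3s.png",cv2.resize(im[150:270,230:390],None,fx=5,fy=5,interpolation=cv2.INTER_CUBIC)[:,:,::-1])
print(read_time_s())
E
```

```text
gap 0.0548
contact at -0.001 [-4.4 -0.8  9.4] gap 0.055
placed t 110.1
('disc err mm', 'maroon', array([ 1.7, -0.2]), 'area px', 79) ('disc err mm', 'green', array([ 1.5, -0.4]), 'area px', 72)
('green', array([279.2, 177.3]), array([603.4,  76.2]), 7.3, 99.9, 84.7)
('maroon', array([248. , 181.8]), array([589.9, 180.7]), 7.6, 101.4, 87.6)
('maroon', array([518.2, 131.9]), array([ 736.3, -736. ]), 26.5, 53.0, 48.6)
('maroon', array([328. , 130.7]), array([757.1, -94.7]), 44.3, 88.7, 102.2)
111.4333
```

View pics/r3.png

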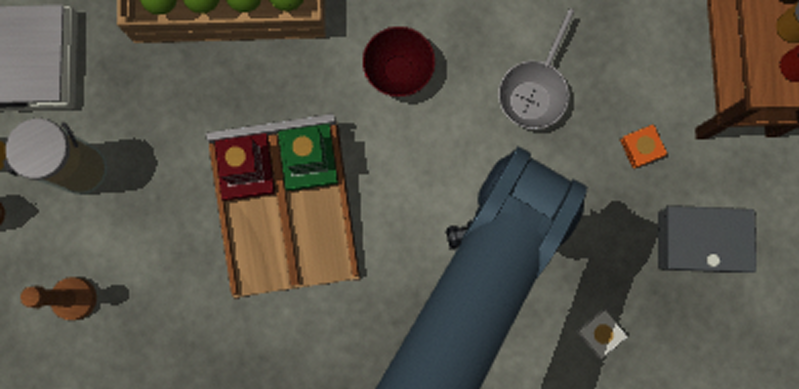

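View pics/r3s.png

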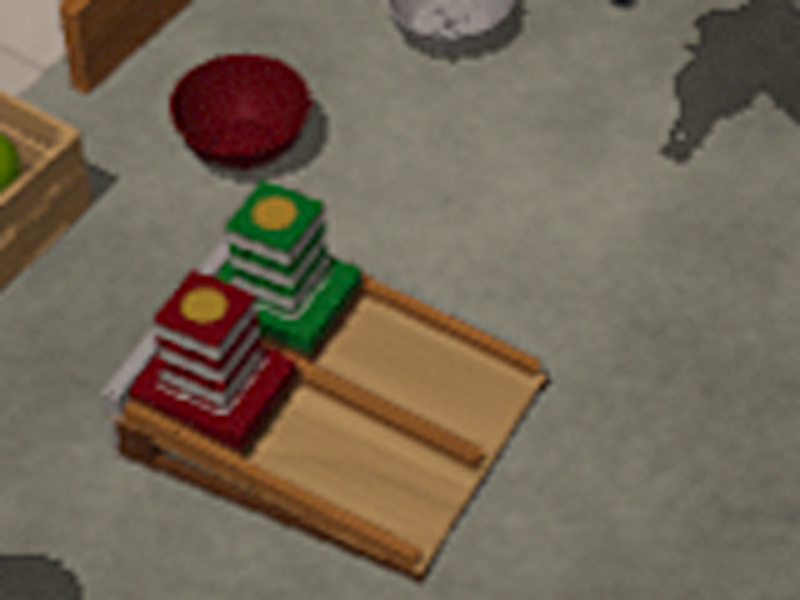

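```bash
python3 - <<'E'
from bench import *
sign_off()
E
```

```text
the job is handed in; nothing more can be done
```

I slid both empty carriers up to the top stop, then stacked all three maroon tins on the maroon carrier and all three green tins on the green carrier. I handed the job in at about 111 s; no verdict is reported.

**Last checks**
- **Tins:** the top tin of each column was about 1.7 mm from its carrier's centre, and both columns looked square and flat in both pictures.
- **Carriers:** each push force climbed to 15 N when the carrier met the stop. The two decks lined up to about 1 mm, and after stacking they had not moved measurably. I did not measure the gap to the stop directly.
- **Bystanders:** the jar, bowl, strainer, masher, grey box and the orange and white look-alikes looked unmoved in the pictures. I did not compare their positions numerically.
- **Disturbances:** the grip never slackened noticeably (jaw gap 54–55 mm throughout), and I saw no tin knocked aside.

**One disagreement:** the fingertips touched the table with the reported tool height at about −10 mm, roughly 29 mm away from the stated geometry. Because of this, my first push on the green carrier passed above it without touching it. I corrected for this from that touch on the table, and every placement then made contact within about 1 mm of the height I expected.

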